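Build the spacer stack on the spindle stand

TASK

Build the spacer stack on the upright spindle in order of size: the large flat spacer at the bottom, the medium flat spacer on it and the tall eight-sided bush on top, each threaded on and resting fully home on what is below. The bush lies on its side: stand it upright on the bench and let go of it, then take it again from above to thread it on. Leave the anvil, the specimen and the grease pot where they stand.

Things in the scene. Friction and masses are not known exactly. Their poses are not given: they have to be found in the camera images.
- large_spacer: the larger of two flat round steel spacer rings lying on the bench: 64 mm outside diameter, 15 mm thick, bore 18.6 mm, about 160 g. Origin on the axis, on its underside as it lies at the start; z along the bore, up.
- medium_spacer: the smaller flat round steel spacer ring: 50 mm outside diameter, 15 mm thick, bore 18.6 mm, about 100 g. Origin on the axis, on its underside as it lies at the start; z along the bore, up. The two rings may have changed places.
- bush: tall eight-sided steel bush, 36 mm over its flats, 48 mm long, with a through bore of 18.6 mm, about 160 g; both ends are alike. It starts lying on one flat on the bench, so two of its flats are upright. Origin at its centre (18 mm above the bench as it lies, 24 mm when it stands); z along the bore, horizontal at the start; x and y square to two pairs of flats.
- seat (a point): point on the axis of the spindle stand at the level of its seat face, the flat top of its round grey base (86 mm across at the foot, 12 mm high, fixed to the bench); z up. The plain steel spindle, 16 mm in diameter, rises 56 mm from it; its last 9 mm taper to 9 mm.
- spindle_tip (a point): top of the spindle, on its axis, 56 mm above the seat; z up.
- anvil: bystander: loose mushroom-shaped steel anvil, 40 mm across its flat top, 28 mm high; origin at the centre of its underside.
- specimen: bystander: loose round black specimen mount, 30 mm across, 16 mm high; origin at the centre of its underside.
- pot: bystander: closed round grease pot, white with a tan lid, 62 mm across, 35 mm high; origin at the centre of its underside.

How it is judged:
By the outcome, as a careful person would: the job done as asked, in the order asked, and still so for the second after the job is handed in, with the robot touching nothing.
It also fails if it takes over 72 s, if anything falls off the work surface, if the arm or the gripper's body presses on something with over 40 N, if the wrist force passes 120 N, or if a joint passes its speed limit or range.

ROBOT

A 7-joint arm with a two-finger parallel gripper is mounted at the origin on a cart in front of the work surface, level with it; the furniture and walls round the work are solid. World frame = base frame: x ahead of the robot, y to its left, z up, the work surface at z = 0. Lengths are in m, angles in degrees, forces in N, time in s.
With the tool pointing down it reaches from about 0.375 to 0.925 m from the base axis. Payload 3.1 kg.
Tool frame: the origin (TCP) lies at the very end of the fingers, on their centre line; the grasp point (between the pads) lies 19 mm behind it (bot.grip_depth is the distance from the TCP to the grasp point, in m); z points along the fingers, y is the line along which they close (so a half turn about z gives the same grasp; the last joint's range is limited). The gripper opens to 85 mm and grips with 20 to 120 N. Pads are 22 mm wide; open, the fingers measure 114 mm over their backs; the gripper's body (76 mm by 85 mm) begins 54 mm behind the grasp point. The pads swing forward as they close: fully open they stand 13 mm farther back than shut.
Start: joints at [-5.604, 21.939, 2.515, 91.553, -1.026, 66.532, -2.859], TCP at [0.65, 0, 0.231] pointing down, gripper open.
Joint ranges: [-149.38, 149.38], [-23.57, 123.04], [-84.95, 90], [0, 143.3], [-89.99, 269.99], [3.08, 112.72], [-163.45, 163.45]. Speed limits (degrees/s): [159.86, 159.86, 180, 180, 180, 180, 180].

INTERFACE

Orientations are given as [roll, pitch, yaw] about the fixed x, y, z axes, in that order (R = Rz(yaw) Ry(pitch) Rx(roll)).
In Python, from plant import bot gives the robot as it stands.
- The arm moves only by the shell command python3 inch.py [OPENING] [FORCE], which reads ROWS from standard input. ROWS is a JSON object with one list for each field, all of the same length, 1 to 12, a row being the entries at one place: dx, dy, dz (the shift in shares of the most that a row can go, 1 being 62.5 mm), turn (a turn about the tool's z in units of 2 degrees); each row shifts and turns the commanded pose from where the row before left it, along the tool's axes as they then stand; what a row does not reach is not made up. A row lasts 1/8 s, in which the tool goes at most 0.0625 m and 10.7 degrees, less where a joint would pass 70% of its speed; a pose out of reach is approached as far as the arm can. OPENING is the finger opening in m, set as the command begins (- or left out keeps the last). The fingers move at their own pace and stop on an object; FORCE is the grip in N (left out, the last holds). Time passes only in rows, so rows that do not move let the fingers close. It prints the time, the measured TCP pose, the force, the opening and the grip force at its end. Input that does not fit is refused with a message, and nothing moves.
- bot.get_obs(): the state, without advancing time (a new reading comes with each control period).
- bot.camera(name): name is "scene" or "side" or "wrist"; returns a dict with "frame" (420x560x3 uint8, red, green, blue), "z_map" (420x560 float32, m along the optical axis (not along the pixel's ray), 0 where there is no reading), "fx", "fy", "cx", "cy" (pixels), "world_from_camera" (4x4, takes a point from camera to world coordinates); the wrist camera has in their place "mount" (4x4, takes a point from camera to tool coordinates, whose origin is the TCP and whose axes are the flange's). Camera axes: x right, y up, looking along -z (the intrinsics and any distortion apply to the point x, -y, -z); pixel columns grow to the right and rows downward; lengths in m; the calibration is good to about 2 mm. A picture is of the moment at which its call begins: read the wrist's pose just before it.
- bot.hand_in(): hands the job in; it is judged then, once.
The state is a dict: "time_s": time; "q": joint angles; "joint_vel": joint speeds; "joint_efforts": joint torques, N m; "tool_pos": TCP position; "ee_rot": TCP orientation; "wrist_force": force on the tool from outside, world axes, zero at the start; "moment": the same for the moment, N m; "width": finger opening in m; "gripper_force": force on a finger pad.
Only numpy, scipy, OpenCV 4.12 (cv2) and the standard library are available. Lean on these libraries where they do the work, as an engineer would, in place of code of your own. Each camera call takes 0.05 s, during which the arm holds its last target. There are 200 camera calls.

## Working session

There is one attempt and no reset: what is moved stays moved. The work goes in short steps, Python scripts to look and compute and a shell command to move; the robot and the scene stay as the last step left them, time stands still between calls to the robot, and variables do not carry over. Pictures are saved under pics/ and viewed, at most 10 in all, crops included, and the job is handed in when it is done.

```bash
ls; mkdir -p pics; python3 - <<'E'
from plant import bot
import cv2, numpy as np
o=bot.get_obs(); print({k:np.round(v,3) for k,v in o.items()})
ims=[]
for n in ["scene","side"]:
    c=bot.camera(n); np.savez(f"{n}.npz",**c); cv2.imwrite(f"pics/{n}0.png",c["frame"][:,:,::-1])
    print(n,c.keys(),c["fx"],c["fy"],c["cx"],c["cy"],np.round(c["world_from_camera"],3))
E
```

```text
inch.py
pics
plant.py
{'time_s': np.float64(0.0), 'q': array([-5.604, 21.994,  2.512, 91.648, -1.024, 66.532, -2.86 ]), 'joint_vel': array([-0.04 , -0.021, -0.064,  0.031,  0.012, -0.029, -0.006]), 'joint_efforts': array([-1.0000e-03, -4.3347e+01,  1.0240e+00, -2.4951e+01,  1.1000e-02,
        1.1000e-02, -0.0000e+00]), 'tool_pos': array([ 0.649, -0.   ,  0.23 ]), 'ee_rot': array([-1.79848e+02,  9.00000e-03,  9.00040e+01]), 'wrist_force': array([-0.009,  0.505, -0.67 ]), 'moment': array([0.012, 0.036, 0.025]), 'gripper_force': np.float64(0.0), 'width': np.float64(0.086)}
scene dict_keys(['frame', 'z_map', 'fx', 'fy', 'cx', 'cy', 'world_from_camera']) 506.0997817557888 506.0997817557888 276.28524777743814 212.68126144461274 [[-0.902  0.245 -0.356  0.154]
 [-0.432 -0.514  0.741  0.508]
 [-0.002  0.822  0.57   0.614]
 [ 0.     0.     0.     1.   ]]
side dict_keys(['frame', 'z_map', 'fx', 'fy', 'cx', 'cy', 'world_from_camera']) 426.9378053312303 426.9378053312303 284.1528274302965 209.8298994270358 [[-0.908  0.194 -0.371  0.199]
 [-0.418 -0.375  0.827  0.458]
 [ 0.022  0.906  0.422  0.427]
 [ 0.     0.     0.     1.   ]]
```

View pics/scene0.png

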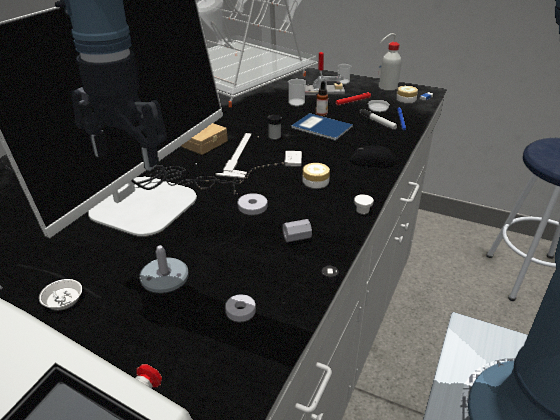

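View pics/side0.png

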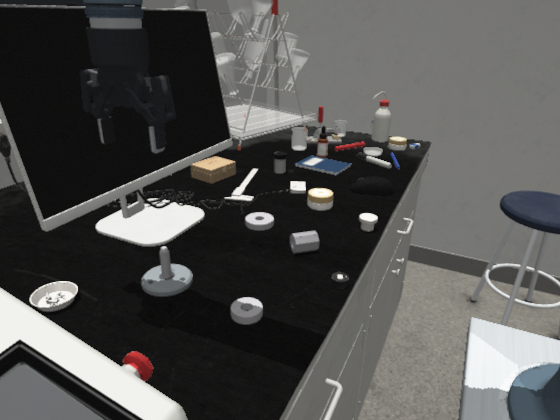

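The scene view shows rings at (252,204) and (240,308), the bush at (297,231), the spindle at (164,274) with its tip at (160,248), the pot at (316,175), the anvil at (363,204) and the specimen at (331,271). The side view agrees. Next I measure these with rays onto planes.

```bash
cat > h.py <<'E'
import numpy as np, cv2
def ray(c,uv,z,T=None):
    """pixels -> world points on plane z"""
    T=c["world_from_camera"] if T is None else T
    uv=np.atleast_2d(np.asarray(uv,float))
    d=np.c_[(uv[:,0]-c["cx"])/c["fx"],-(uv[:,1]-c["cy"])/c["fy"],-np.ones(len(uv))]@T[:3,:3].T
    o=T[:3,3]; return o+d*((z-o[2])/d[:,2])[:,None]
def cloud(c,T=None):
    T=c["world_from_camera"] if T is None else T
    v,u=np.mgrid[:420,:560]; zz=c["z_map"]
    p=np.stack([(u-c["cx"])/c["fx"]*zz,-(v-c["cy"])/c["fy"]*zz,-zz],-1)
    P=p@T[:3,:3].T+T[:3,3]; P[zz==0]=np.nan; return P
def circ(p):
    A=np.c_[p[:,:2],np.ones(len(p))]; s=np.linalg.lstsq(A,(p[:,:2]**2).sum(1),rcond=None)[0]
    c=s[:2]/2; return c,np.sqrt(s[2]+c@c)
E
python3 - <<'E'
from h import *
for n,pts in [("scene",dict(rA=(252,204),rB=(240,308),bush=(297,231),sp=(164,274),pot=(316,175),anv=(363,204),spec=(331,271))),
              ("side",dict(rA=(260,221),rB=(247,310),bush=(305,242),sp=(167,280),pot=(320,199),anv=(369,221),spec=(340,277)))]:
    c=dict(np.load(n+".npz")); P=cloud(c)
    bench=P[240:300,200:280,2]; print(n,"bench med",np.nanmedian(bench))
    for k,(u,v) in pts.items():
        w=np.zeros((420,560),bool); w[v-42:v+32,u-35:u+35]=1
        m=(w&(P[...,2]>0.006)).astype(np.uint8)
        nl,L,st,ce=cv2.connectedComponentsWithStats(m)
        i=min(range(1,nl),key=lambda j:np.hypot(*(ce[j]-(u,v)))if st[j,4]>30 else 1e9)
        q=P[L==i]; zt=np.percentile(q[:,2],97); t=q[q[:,2]>zt-.004]
        print(k,"n",len(q),"ztop %.3f"%zt,"mean",q.mean(0).round(3),"x",q[:,0].min().round(3),q[:,0].max().round(3),"y",q[:,1].min().round(3),q[:,1].max().round(3),"topmean",t.mean(0).round(4))
E
```

```text
scene bench med 0.00047757804671305637
rA n 460 ztop 0.017 mean [ 0.591 -0.285  0.014] x 0.562 0.625 y -0.322 -0.257 topmean [ 0.5934 -0.288   0.0152]
rB n 581 ztop 0.017 mean [ 0.465 -0.003  0.014] x 0.441 0.491 y -0.031 0.019 topmean [ 0.4662 -0.0047  0.0154]
bush n 505 ztop 0.037 mean [ 0.459 -0.222  0.027] x 0.434 0.492 y -0.252 -0.199 topmean [ 0.4625 -0.228   0.0358]
sp n 1354 ztop 0.062 mean [ 0.627 -0.016  0.018] x 0.589 0.673 y -0.062 0.021 topmean [ 0.6305 -0.0201  0.064 ]
pot n 562 ztop 0.037 mean [ 0.505 -0.434  0.027] x 0.479 0.539 y -0.475 -0.41 topmean [ 0.5094 -0.443   0.035 ]
anv n 258 ztop 0.030 mean [ 0.374 -0.374  0.024] x 0.355 0.394 y -0.4 -0.358 topmean [ 0.3741 -0.3784  0.0279]
spec n 214 ztop 0.018 mean [ 0.362 -0.144  0.015] x 0.348 0.377 y -0.162 -0.132 topmean [ 0.3627 -0.1462  0.0163]
side bench med -0.00040676877870632344
rA n 380 ztop 0.016 mean [ 0.59  -0.283  0.013] x 0.561 0.623 y -0.32 -0.255 topmean [ 0.5912 -0.2863  0.0144]
rB n 612 ztop 0.016 mean [ 0.464 -0.002  0.013] x 0.441 0.491 y -0.031 0.021 topmean [ 0.4651 -0.0034  0.0143]
bush n 510 ztop 0.036 mean [ 0.459 -0.22   0.025] x 0.432 0.492 y -0.25 -0.198 topmean [ 0.4608 -0.2265  0.0347]
sp n 1334 ztop 0.062 mean [ 0.626 -0.015  0.018] x 0.589 0.672 y -0.061 0.021 topmean [ 0.6292 -0.019   0.0633]
pot n 467 ztop 0.035 mean [ 0.504 -0.431  0.026] x 0.477 0.538 y -0.477 -0.411 topmean [ 0.5076 -0.4421  0.034 ]
anv n 227 ztop 0.028 mean [ 0.372 -0.372  0.023] x 0.354 0.393 y -0.4 -0.357 topmean [ 0.3731 -0.3763  0.0271]
spec n 212 ztop 0.016 mean [ 0.361 -0.143  0.014] x 0.347 0.376 y -0.163 -0.129 topmean [ 0.3614 -0.1451  0.0152]
```

```bash
python3 - <<'E'
from h import *
from plant import bot
o=bot.get_obs(); c=bot.camera("wrist"); np.savez("w0.npz",pos=o["tool_pos"],rot=o["ee_rot"],**c)
cv2.imwrite("pics/w0.png",c["frame"][:,:,::-1]); print(c["mount"].round(4),c["fx"],[k for k in c])
for n in("scene","side"):
    c=dict(np.load(n+".npz")); P=cloud(c)
    m=(abs(P[...,0]-.463)<.05)&(abs(P[...,1]+.226)<.05)&(P[...,2]>.031)
    q=P[m][:,:2]; (cx,cy),(w,h),a=cv2.minAreaRect((q*1000).astype(np.float32)); print(cx,cy,w,h,a)
    q-=q.mean(0); print(np.linalg.svd(q)[2][0],np.linalg.svd(q)[1])
E
```

```text
[[-2.000e-04  9.595e-01  2.818e-01  7.140e-02]
 [ 1.000e+00  6.000e-04 -1.100e-03 -3.000e-04]
 [-1.300e-03  2.818e-01 -9.595e-01 -1.414e-01]
 [ 0.000e+00  0.000e+00  0.000e+00  1.000e+00]] 352.4123958285732 ['frame', 'z_map', 'fx', 'fy', 'cx', 'cy', 'mount']
460.9150085449219 -227.55409240722656 49.559879302978516 27.093032836914062 41.320404052734375
[0.72878792 0.68473949] [0.2106892  0.09343209]
461.65118408203125 -228.17599487304688 48.9969596862793 23.61617660522461 42.00276565551758
[0.73521687 0.67783196] [0.18639549 0.07958057]
```
View pics/w0.png

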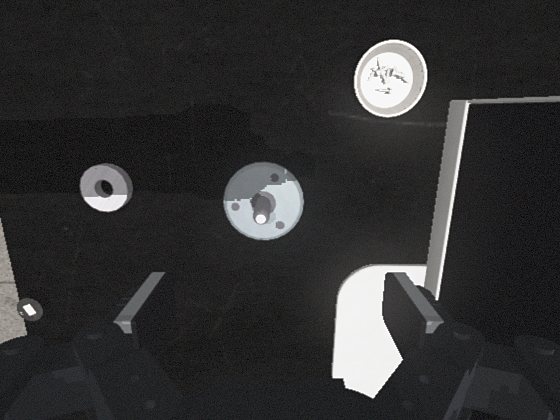

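The wrist view shows the spindle base at (263,201) with its tip at (260,217), the medium ring at (106,188) and the fingers at the lower edge. I'll measure the spindle and the medium ring from it.

```bash
cat >> h.py <<'E'
from scipy.spatial.transform import Rotation as R
def tw(pos,rot,c):
    T=np.eye(4); T[:3,:3]=R.from_euler("xyz",rot,degrees=True).as_matrix(); T[:3,3]=pos
    return T@c["mount"]
def disc(c,T,x,y,z,r,zlo=None):
    """outer outline of a round thing near x,y: depth mask above zlo -> contour -> rays at z -> circle"""
    P=cloud(c,T); m=((np.hypot(P[...,0]-x,P[...,1]-y)<r*1.5)&(P[...,2]>(zlo or z*.6))).astype(np.uint8)
    k,_=cv2.findContours(m,cv2.RETR_EXTERNAL,cv2.CHAIN_APPROX_NONE); k=max(k,key=cv2.contourArea)[:,0]
    p=ray(c,k,z,T); cc,rr=circ(p); 
    for _ in range(8):
        d=np.hypot(*(p[:,:2]-cc).T)-rr; p2=p[abs(d)<max(2*np.median(abs(d)),.0008)]; cc,rr=circ(p2)
    return cc.round(4),rr.round(4),len(p2),len(p)
E
python3 - <<'E'
from h import *
z=dict(np.load("w0.npz")); T=tw(z["pos"],z["rot"],z)
print("rB",disc(z,T,.466,-.004,.015,.025,.007)); print("base",disc(z,T,.631,-.02,.012,.042,.005))
P=cloud(z,T)
m=(np.hypot(P[...,0]-.63,P[...,1]+.02)<.03)&(P[...,2]>.062); print("tip",P[m].mean(0),m.sum(),P[m][:,2].max())
m=(np.hypot(P[...,0]-.63,P[...,1]+.02)<.04)&(P[...,2]>.009)&(P[...,2]<.016);print("seat z",np.median(P[m][:,2]))
# tip via colour
f=z["frame"].mean(2); 
for n in("scene","side"):
    c=dict(np.load(n+".npz"));T=c["world_from_camera"]
    print(n,"A",disc(c,T,.593,-.288,.015,.032,.007),"B",disc(c,T,.466,-.004,.015,.025,.007)); P=cloud(c)
    m=(np.hypot(P[...,0]-.63,P[...,1]+.02)<.03)&(P[...,2]>.03)&(P[...,2]<.055); print("shaft",P[m].mean(0),m.sum())
    m=(np.hypot(P[...,0]-.63,P[...,1]+.02)<.03)&(P[...,2]>.062); print("tip",P[m].mean(0),m.sum())
# fingertips in the wrist frame
Pt=cloud(z,z["mount"]); q=Pt[np.isfinite(Pt[...,0])&(Pt[...,2]>-.08)&(Pt[...,2]<.03)]
for s in(-1,1):
    a=q[q[:,1]*s>0]; print("finger",a.shape,"zmax",np.percentile(a[:,2],[50,95,99.5]), "x",np.percentile(a[:,0],[1,99]),"y in",abs(a[:,1]).min())
E
```

```text
rB (array([ 0.4698, -0.0056]), np.float64(0.0248), 115, 140)
base (array([ 0.5786, -0.3006]), np.float64(0.2165), 988, 1292)
tip [ 0.6123327  -0.00744454  0.23139446] 868 0.3109645376217484
seat z 0.010859067790897625
scene A (array([ 0.5904, -0.2855]), np.float64(0.0338), 55, 72) B (array([ 0.4658, -0.0031]), np.float64(0.0261), 67, 83)
shaft [ 0.62911022 -0.01838797  0.04278418] 103
tip [ 0.61672655 -0.00504789  0.39172428] 1373
side A (array([ 0.5892, -0.2821]), np.float64(0.0343), 57, 67) B (array([ 0.4632, -0.001 ]), np.float64(0.0271), 61, 81)
shaft [ 0.62799466 -0.01760229  0.04226575] 125
tip [ 0.61514968 -0.00562549  0.36274798] 1006
finger (16013, 3) zmax [-0.065359   -0.02480104 -0.01440161] x [-0.00891965  0.01753602] y in 3.4894662123937704e-05
finger (19348, 3) zmax [-0.06375678  0.02671453  0.02971739] x [-0.04154128  0.02299588] y in 0.000159977149417873
```

Units first: shifts go in shares of 62.5 mm and turns go in units of 2 degrees. So -0.041 m is -0.656, 0.011 m is 0.176.

```bash
echo '{"dx":[-0.656,-0.656,-0.656,-0.656,-0.656,-0.656,-0.656,0,0,0],"dy":[-0.128,-0.128,-0.128,-0.128,-0.128,-0.128,-0.128,0,0,0],"dz":[0.176,0.176,0.176,0.176,0.176,0.176,0.176,0,0,0],"turn":[0,0,0,0,0,0,0,0,0,0]}' | python3 inch.py 0.085 40
sed -i 's/(P\[...,2\]>(zlo or z\*.6))/(P[...,2]>(zlo or z*.6))\&(P[...,2]<z+.012)/' h.py
cat >> h.py <<'E'
def wrist(bot,name=None):
    o=bot.get_obs(); c=bot.camera("wrist"); T=tw(o["tool_pos"],o["ee_rot"],c)
    if name: cv2.imwrite(f"pics/{name}.png",c["frame"][:,:,::-1])
    return o,c,T
E
python3 - <<'E'
from h import *
from plant import bot
o,c,T=wrist(bot,"w1"); np.savez("w1.npz",T=T,**c)
print(o["tool_pos"],o["ee_rot"],"A",disc(c,T,.592,-.287,.015,.032,.009))
z=dict(np.load("w0.npz")); T=tw(z["pos"],z["rot"],z); print("base",disc(z,T,.631,-.02,.012,.042,.007))
E
```

```text
time_s: 1.4
tool_pos: [0.5952, -0.2846, 0.1545]
ee_rot: [180.0, -0.1, 90.2]
wrist_force: [0.2, 0.4, 0.0]
width: 0.085
gripper_force: 0.0
[ 0.59516603 -0.28458341  0.15445238] [ 1.79953199e+02 -7.29119670e-02  9.01860415e+01] A (array([ 0.594 , -0.2893]), np.float64(0.0312), 211, 211)
base (array([ 0.6332, -0.0216]), np.float64(0.0414), 214, 227)
```

Scaled: -0.0047 m is -0.0752, -0.001 m is -0.016.

```bash
echo '{"dx":[-0.0752,0,0,0,0,0,0,0,0],"dy":[-0.016,0,0,0,0,0,0,0,0],"dz":[0,0.56,0.56,0.56,0.4,0.24,0.16,0,0],"turn":[0,0,0,0,0,0,0,0,0]}' | python3 inch.py 0.085 40
```

```text
time_s: 2.58
tool_pos: [0.594, -0.2922, 0.0004]
ee_rot: [179.9, 0.0, 90.0]
wrist_force: [0.6, 0.2, -0.2]
width: 0.085
gripper_force: 0.0
```

```bash
echo '{"dx":[0,0,0,0,0,0],"dy":[0,0,0,0,0,0],"dz":[0,0,0,0,0,0],"turn":[0,0,0,0,0,0]}' | python3 inch.py 0.05 60
```

```text
time_s: 3.32
tool_pos: [0.5944, -0.2923, 0.0014]
ee_rot: [179.8, 0.1, 90.0]
wrist_force: [-1.2, -0.1, 5.8]
width: 0.061
gripper_force: 63.5
```

Scaled: -0.02 m is -0.32.

```bash
echo '{"dx":[0,0,0,0,0],"dy":[0,0,0,0,0],"dz":[-0.32,-0.32,-0.32,0,0],"turn":[0,0,0,0,0]}' | python3 inch.py - 60; python3 - <<'E'
from h import *
from plant import bot
o,c,T=wrist(bot,"w2"); np.savez("w2.npz",T=T,**c)
s=bot.camera("side"); np.savez("s2.npz",**s)
P=cloud(s); p=o["tool_pos"]; v,u=np.where((np.hypot(P[...,0]-p[0],P[...,1]-p[1])<.05)); v0,u0=int(v.mean()),int(u.mean())
b=cv2.resize(s["frame"][v0-50:v0+70,u0-70:u0+70],None,fx=3.5,fy=3.5); a=c["frame"]
im=np.hstack([cv2.resize(a,(400,300)),cv2.resize(b,(350,300))]); cv2.imwrite("pics/c2.png",im[:,:,::-1])
E
```

```text
time_s: 3.95
tool_pos: [0.5927, -0.2915, 0.0592]
ee_rot: [-180.0, -0.0, 90.0]
wrist_force: [-0.5, 0.0, -2.9]
width: 0.0609
gripper_force: 65.7
```

View pics/c2.png

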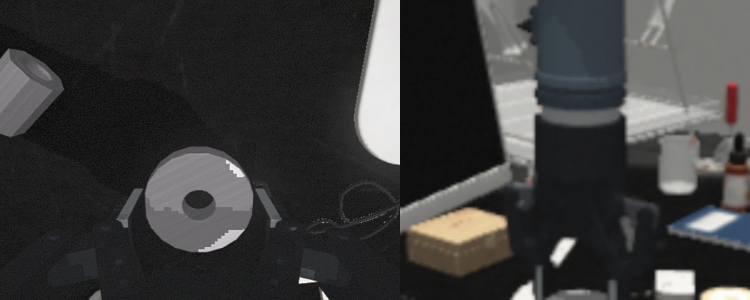

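The ring is held between the pads, with its centre near (199,204) in the left half. I'll check its level and its offset in the tool frame.

```bash
cat >> h.py <<'E'
def held(c,r,zlo,zhi):
    """flat ring held: plane of its top and bore centre, in tool axes (via mount)"""
    P=cloud(c,c["mount"]); m=(np.hypot(P[...,0],P[...,1])<r*.9)&(P[...,2]>zlo)&(P[...,2]<zhi)
    q=P[m]; A=np.c_[q[:,:2],np.ones(len(q))]; k=np.ones(len(q),bool)
    for _ in range(6):
        s=np.linalg.lstsq(A[k],q[k,2],rcond=None)[0]; d=abs(q[:,2]-A@s); k=d<.002
    print("plane slopes deg",np.degrees(s[:2]).round(2),"z0",s[2].round(4),k.sum())
    Z=s[0]*P[...,0]+s[1]*P[...,1]+s[2]
    t=((np.hypot(P[...,0],P[...,1])<r*1.5)&(abs(P[...,2]-Z)<.0025)).astype(np.uint8)
    n,L,st,ce=cv2.connectedComponentsWithStats(t); t=(L==1+st[1:,4].argmax()).astype(np.uint8)
    K,H=cv2.findContours(t,cv2.RETR_CCOMP,cv2.CHAIN_APPROX_NONE)
    for i in sorted(range(len(K)),key=lambda i:-len(K[i]))[:3]:
        p=ray(c,K[i][:,0],s[2],c["mount"]); print("hole" if H[0][i][3]>=0 else "outer",circ(p),len(p))
E
python3 - <<'E'
from h import *
c=dict(np.load("w2.npz")); held(c,.032,-.03,.02)
E
```

```text
plane slopes deg [0.05 0.06] z0 -0.0123 12561
outer (array([ 0.00280347, -0.00012697]), np.float64(0.03201668099590341)) 548
hole (array([ 0.00306047, -0.00014714]), np.float64(0.009139516364262752)) 133
hole (array([-0.0267668 , -0.00411861]), np.float64(0.0004687606721810529)) 4
```

Scaled: 0.008 m is 0.128, 0.042 m is 0.672.

```bash
echo '{"dx":[0,0.32,0.672,0.672,0.672,0.672,0,0,0],"dy":[0,0.128,0.128,0.128,0.128,0.128,0,0,0],"dz":[-0.48,-0.32,0,0,0,0,0,0,0],"turn":[0,0,0,0,0,0,0,0,0]}' | python3 inch.py - 60; cat >> h.py <<'E'
def spindle(c,T,tool,x=.633,y=-.0216):
    """base outline circle at z=12 mm, and tip: top-face blob, world and tool offsets"""
    b=disc(c,T,x,y,.012,.042,.008); P=cloud(c,T)
    m=(np.hypot(P[...,0]-x,P[...,1]-y)<.02)&(P[...,2]>.05)&(P[...,2]<.075)
    print("base",b); q=P[m]
    if len(q): t=q[q[:,2]>np.percentile(q[:,2],98)-.002]; print("tip pts",len(q),len(t),t.mean(0).round(4),"zmax",q[:,2].max().round(4))
    for lo in (.02,.03,.04,.05):
        m=(np.hypot(P[...,0]-x,P[...,1]-y)<.025)&(abs(P[...,2]-lo)<.005); v,u=np.where(m)
        if len(u)>20:
            L=[];  
            for vv in np.unique(v): L.append(((u[v==vv].min()+u[v==vv].max())/2,vv,np.ptp(u[v==vv])))
            L=np.array(L); print("shaft z",lo,"mid-ray",ray(c,[L[:,:2].mean(0)],lo,T)[0].round(4),L[:,2].mean())
E
python3 - <<'E'
from h import *
from plant import bot
o,c,T=wrist(bot,"w3"); np.savez("w3.npz",T=T,**c); print(o["tool_pos"],o["ee_rot"]); spindle(c,T,o["tool_pos"])
E
```

```text
time_s: 5.18
tool_pos: [0.6326, -0.1055, 0.1092]
ee_rot: [-180.0, 0.1, 89.9]
wrist_force: [-0.3, -0.8, -2.1]
width: 0.0615
gripper_force: 65.9
[ 0.63256427 -0.10551719  0.10920119] [-1.79975227e+02  6.45840315e-02  8.98635740e+01]
base (array([ 0.6326, -0.023 ]), np.float64(0.0406), 437, 469)
tip pts 762 290 [ 0.6326 -0.0227  0.0668] zmax 0.0683
```

View pics/w3.png

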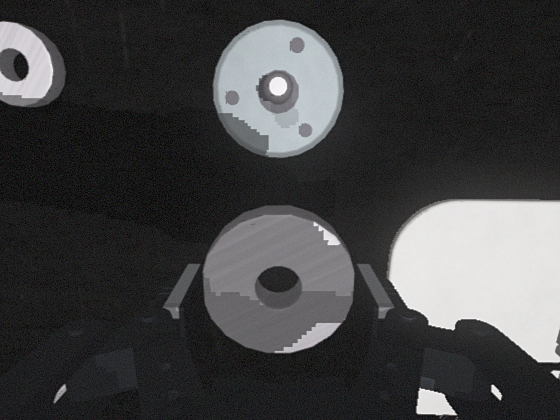

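The spindle tip is the bright disc at (278,86). The held ring's bore is at (278,287) and the column agrees, so I'll cast the bright blob's ray.

```bash
cat >> h.py <<'E'
def tip(c,T,uv):
    m=(c["frame"].min(2)>225).astype(np.uint8); n,L,st,ce=cv2.connectedComponentsWithStats(m)
    i=min(range(1,n),key=lambda j:np.hypot(*(ce[j]-uv)) if st[j,4]>30 else 1e9)
    k,_=cv2.findContours((L==i).astype(np.uint8),cv2.RETR_EXTERNAL,cv2.CHAIN_APPROX_NONE)
    print("tip",ce[i],st[i,4],circ(ray(c,k[0][:,0],.068,T)),ray(c,[ce[i]],.068,T))
E
python3 - <<'E'
from h import *
c=dict(np.load("w3.npz")); tip(c,c["T"],(278,86)); held(c,.032,-.03,.02)
E
```

```text
tip [277.81481481  85.72427984] 243 (array([ 0.63249045, -0.02280723]), np.float64(0.003949872188416796)) [[ 0.63248444 -0.02278517  0.068     ]]
plane slopes deg [0.09 0.06] z0 -0.0123 12570
outer (array([ 2.80232521e-03, -1.98176774e-05]), np.float64(0.032041160176419184)) 544
hole (array([ 0.00300878, -0.00013664]), np.float64(0.009144793306710327)) 131
hole (array([-0.01344549, -0.02602268]), np.float64(0.0005611036001646368)) 6
```

Scaled: 0.03 m is 0.48, 0.0197 m is 0.3152.

```bash
echo '{"dx":[0.48,0.48,0.3152,0,0],"dy":[0,0,0,0,0],"dz":[0,0,0,0,0],"turn":[0,0,0,0,0]}' | python3 inch.py - 60
```

```text
time_s: 5.85
tool_pos: [0.6329, -0.0263, 0.1093]
ee_rot: [-180.0, 0.1, 89.9]
wrist_force: [0.1, -1.0, -1.6]
width: 0.061
gripper_force: 65.9
```

```bash
echo '{"dx":[0.008,0,0,0],"dy":[-0.0048,0,0,0],"dz":[0.32,0.32,0.192,0],"turn":[0,0,0,0]}' | python3 inch.py - 60;echo '{"dx":[0,0,0,0,0,0],"dy":[0,0,0,0,0,0],"dz":[0.16,0.16,0.16,0.128,0.048,0],"turn":[0,0,0,0,0,0]}' | python3 inch.py - 60
```

```text
time_s: 6.35
tool_pos: [0.6316, -0.024, 0.0552]
ee_rot: [-179.8, 0.0, 90.0]
wrist_force: [-0.5, -0.2, -2.6]
width: 0.0613
gripper_force: 66.0
time_s: 7.1
tool_pos: [0.6326, -0.0235, 0.016]
ee_rot: [-180.0, -0.0, 90.0]
wrist_force: [0.3, -0.1, -1.7]
width: 0.0613
gripper_force: 66.0
```

Scaled: 0.001 m is 0.016.

```bash
echo '{"dx":[0,0],"dy":[0,0],"dz":[0.016,0],"turn":[0,0]}' | python3 inch.py - 60; echo '{"dx":[0,0,0,0,0,0,0,0,0,0],"dy":[0,0,0,0,0,0,0,0,0,0],"dz":[0,0,0,0,-0.48,-0.64,-0.64,0,0,0],"turn":[0,0,0,0,0,0,0,0,0,0]}' | python3 inch.py 0.085 60; python3 - <<'E'
from h import *
from plant import bot
o,c,T=wrist(bot,"w4"); np.savez("w4.npz",T=T,**c); print(o["tool_pos"])
P=cloud(c,T); m=(np.hypot(P[...,0]-.6325,P[...,1]+.0228)<.028)&(P[...,2]<.04)&(P[...,2]>.016); q=P[m]
A=np.c_[q[:,:2]-[.6325,-.0228],np.ones(len(q))]; k=np.ones(len(q),bool)
for _ in range(6): s=np.linalg.lstsq(A[k],q[k,2],rcond=None)[0]; k=abs(q[:,2]-A@s)<.002
print(np.degrees(s[:2]),s[2],k.sum(),disc(c,T,.6325,-.0228,.027,.032,.022))
print("B",disc(c,T,.468,-.005,.015,.025,.009))
E
```

```text
time_s: 7.35
tool_pos: [0.633, -0.0235, 0.0156]
ee_rot: [180.0, -0.0, 90.0]
wrist_force: [-0.3, 1.0, -1.9]
width: 0.0613
gripper_force: 66.0
time_s: 8.6
tool_pos: [0.6312, -0.0234, 0.1235]
ee_rot: [-179.8, 0.0, 90.0]
wrist_force: [0.2, 0.7, -0.3]
width: 0.0851
gripper_force: 0.0
[ 0.63123089 -0.02338702  0.12345319]
[ 0.10557307 -0.0164268 ] 0.025869423438869877 3834 (array([ 0.6329, -0.0207]), np.float64(0.0311), 247, 248)
B (array([ 0.4697, -0.0057]), np.float64(0.0247), 193, 205)
```

```bash
echo '{"dx":[0.064,0.064,0.064,0.064,0,0],"dy":[-0.64,-0.64,-0.64,-0.64,0,0],"dz":[0,0,0,0,0,0],"turn":[0,0,0,0,0,0]}' | python3 inch.py - 60; python3 - <<'E'
from h import *
from plant import bot
o,c,T=wrist(bot); print(o["tool_pos"],"B",disc(c,T,.4697,-.0057,.015,.025,.009))
E
```

```text
time_s: 9.4
tool_pos: [0.4731, -0.0075, 0.1251]
ee_rot: [180.0, -0.0, 90.0]
wrist_force: [0.8, 0.5, 0.8]
width: 0.0851
gripper_force: 0.0
[ 0.47306708 -0.0074862   0.12506842] B (array([ 0.4672, -0.0055]), np.float64(0.0242), 183, 185)
```

Scaled: 0.035 m is 0.56, 0.02 m is 0.32.

```bash
echo '{"dx":[0.032,0,0,0,0,0,0],"dy":[-0.08,0,0,0,0,0,0],"dz":[0.32,0.56,0.56,0.32,0.208,0,0],"turn":[0,0,0,0,0,0,0]}' | python3 inch.py 0.085 40;  echo '{"dx":[0,0,0,0,0,0],"dy":[0,0,0,0,0,0],"dz":[0,0,0,0,0,0],"turn":[0,0,0,0,0,0]}' | python3 inch.py 0.03 60
```

```text
time_s: 10.32
tool_pos: [0.4689, -0.0055, 0.0029]
ee_rot: [179.9, -0.0, 90.0]
wrist_force: [0.9, 0.4, 0.2]
width: 0.0848
gripper_force: 0.0
time_s: 11.08
tool_pos: [0.4683, -0.0054, 0.0037]
ee_rot: [180.0, -0.0, 90.0]
wrist_force: [-2.5, 0.2, 9.4]
width: 0.0473
gripper_force: 60.1
```

Scaled: -0.04 m is -0.64, -0.035 m is -0.56.

```bash
echo '{"dx":[0,0,0,0,0],"dy":[0,0,0,0,0],"dz":[-0.48,-0.64,-0.56,0,0],"turn":[0,0,0,0,0]}' | python3 inch.py - 60; python3 - <<'E'
from h import *
from plant import bot
o,c,T=wrist(bot); print(o["tool_pos"],o["ee_rot"]); held(c,.025,-.03,.02); tip(c,T,(560,210))
E
```

```text
time_s: 11.7
tool_pos: [0.4668, -0.0055, 0.1067]
ee_rot: [-179.9, -0.0, 90.0]
wrist_force: [-0.7, 0.5, -1.4]
width: 0.0474
gripper_force: 62.0
[ 0.46683534 -0.00551646  0.1067124 ] [-1.79934346e+02 -5.31586066e-04  9.00024585e+01]
plane slopes deg [-0.06  0.03] z0 -0.01 6972
outer (array([ 4.58690242e-04, -2.80430791e-05]), np.float64(0.02534463918024912)) 461
hole (array([ 8.87178692e-05, -9.26376096e-05]), np.float64(0.009155525082271838)) 125
hole (array([-0.02295873,  0.00062109]), np.float64(0.00046962246573266695)) 4
tip [509.52774059 235.82433437] 6723 (array([ 5.90741719e-01, -5.25426230e-04]), np.float64(0.02778760475211501)) [[5.92262252e-01 3.45979217e-04 6.80000000e-02]]
```

Scaled: 0.04 m is 0.64, 0.03 m is 0.48.

```bash
echo '{"dx":[-0.064,-0.064,-0.064,-0.064,-0.0224,0,0,0],"dy":[0.64,0.64,0.64,0.48,0.2528,0,0,0],"dz":[0,0,0,0,0,0,0,0],"turn":[0,0,0,0,0,0,0,0]}' | python3 inch.py - 60
```

```text
time_s: 12.75
tool_pos: [0.6321, -0.0227, 0.1066]
ee_rot: [-179.9, -0.0, 90.0]
wrist_force: [0.7, 0.9, -0.8]
width: 0.0473
gripper_force: 62.0
```

```bash
echo '{"dx":[0.0112,0,0,0],"dy":[0.008,0,0,0],"dz":[0.32,0.24,0.1376,0],"turn":[0,0,0,0]}' | python3 inch.py - 60;echo '{"dx":[0,0,0,0,0,0],"dy":[0,0,0,0,0,0],"dz":[0.16,0.16,0.128,0.032,0,0],"turn":[0,0,0,0,0,0]}' | python3 inch.py - 60
```

```text
time_s: 13.25
tool_pos: [0.6328, -0.0222, 0.0621]
ee_rot: [-179.8, 0.0, 90.0]
wrist_force: [0.6, -0.4, -1.9]
width: 0.0475
gripper_force: 62.1
time_s: 14.0
tool_pos: [0.634, -0.0222, 0.0338]
ee_rot: [180.0, 0.0, 90.0]
wrist_force: [-1.7, 0.7, -1.6]
width: 0.0476
gripper_force: 62.0
```

Release, back off up, and check. After that I go toward the bush (centre about (0.463,-0.228), axis yaw 42.5°).

```bash
echo '{"dx":[0,0,0,0],"dy":[0,0,0,0],"dz":[0.016,0,0,0],"turn":[0,0,0,0]}' | python3 inch.py 0.085 60; echo '{"dx":[0,0,0,0,0,0],"dy":[0,0,0,0,0,0],"dz":[-0.48,-0.48,-0.48,0,0,0],"turn":[0,0,0,0,0,0]}' | python3 inch.py 0.085 60; python3 - <<'E'
from h import *
from plant import bot
o,c,T=wrist(bot,"w5"); np.savez("w5.npz",T=T,**c); print(o["tool_pos"])
P=cloud(c,T); m=(np.hypot(P[...,0]-.6328,P[...,1]+.0215)<.023)&(P[...,2]<.055)&(P[...,2]>.033); q=P[m]
A=np.c_[q[:,:2]-[.6328,-.0215],np.ones(len(q))]; k=np.ones(len(q),bool)
for _ in range(6): s=np.linalg.lstsq(A[k],q[k,2],rcond=None)[0]; k=abs(q[:,2]-A@s)<.002
print(np.degrees(s[:2]),s[2],k.sum(),disc(c,T,.6325,-.0228,.042,.025,.037))
E
```

```text
time_s: 14.5
tool_pos: [0.6343, -0.0222, 0.0329]
ee_rot: [180.0, 0.0, 90.0]
wrist_force: [0.1, 0.4, 0.4]
width: 0.0847
gripper_force: 0.0
time_s: 15.25
tool_pos: [0.6326, -0.0221, 0.1209]
ee_rot: [-179.8, 0.0, 90.0]
wrist_force: [0.3, 0.2, 0.3]
width: 0.085
gripper_force: 0.0
[ 0.63262064 -0.02211509  0.12087887]
[ 0.14425377 -0.2483123 ] 0.040811508934640535 2915 (array([ 0.6337, -0.0221]), np.float64(0.0242), 206, 206)
```

Scaled: -0.034 m is -0.544, -0.028 m is -0.448, 9.5 degrees is 4.75.

```bash
echo '{"dx":[-0.544,-0.544,-0.544,-0.544,-0.544,-0.544,0,0,0,0,0,0],"dy":[-0.448,-0.448,-0.448,-0.448,-0.448,-0.448,0,0,0,0,0,0],"dz":[-0.08,-0.08,-0.08,-0.08,-0.08,-0.08,0,0,0,0,0,0],"turn":[0,0,0,0,0,0,4.75,4.75,4.75,4.75,4.75,0]}' | python3 inch.py 0.085 40; python3 - <<'E'
from h import *
from plant import bot
o,c,T=wrist(bot,"w6"); np.savez("w6.npz",T=T,**c); print(o["tool_pos"],o["ee_rot"])
P=cloud(c,T); 
for lo,hi in((.008,.05),(.031,.05)):
    m=((np.hypot(P[...,0]-.463,P[...,1]+.228)<.045)&(P[...,2]>lo)&(P[...,2]<hi)).astype(np.uint8)
    k,_=cv2.findContours(m,cv2.RETR_EXTERNAL,cv2.CHAIN_APPROX_NONE); k=max(k,key=cv2.contourArea)[:,0]
    z=.036 if lo>.02 else .025
    r=cv2.minAreaRect((ray(c,k,z,T)[:,:2]*1000).astype(np.float32)); print(lo,r)
    b=np.array(r[0])/1000; Rt=R.from_euler("xyz",o["ee_rot"],degrees=True).as_matrix(); print("tool offs",Rt.T@(np.r_[b,0]-np.r_[o["tool_pos"][:2],0]))
E
```

```text
time_s: 16.8
tool_pos: [0.4654, -0.2259, 0.1519]
ee_rot: [-179.9, 0.1, 42.6]
wrist_force: [0.4, -0.1, 0.8]
width: 0.0845
gripper_force: 0.0
[ 0.46544081 -0.22591519  0.15185938] [-1.79919021e+02  5.97232246e-02  4.26203207e+01]
0.008 ((463.37701416015625, -230.76524353027344), (55.04750061035156, 35.88166809082031), 42.59944152832031)
tool offs [-4.80281268e-03  2.17147843e-03  1.93724049e-06]
0.031 ((463.9498291015625, -230.09617614746094), (48.296546936035156, 24.036258697509766), 42.59933090209961)
tool offs [-3.92825301e-03  2.06701353e-03  1.17327266e-06]
```

View pics/w6.png

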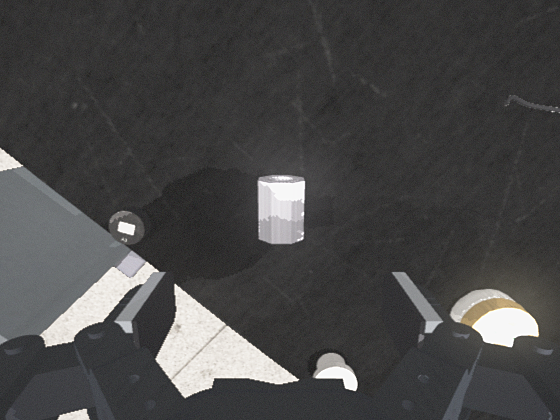

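The bush is at (281,210), with its axis along the tool's x. I'll pinch just its near end, high on the flats, with low force, so that it can swing down about the pads when lifted.

Scaled: 0.02 m is 0.32, -0.033 m is -0.528.

```bash
echo '{"dx":[-0.528,0,0,0,0,0,0,0],"dy":[0.032,0,0,0,0,0,0,0],"dz":[0.32,0.48,0.48,0.48,0.224,0.16,0,0],"turn":[0,0,0,0,0,0,0,0]}' | python3 inch.py 0.085 20; echo '{"dx":[0,0,0,0,0,0,0],"dy":[0,0,0,0,0,0,0],"dz":[0,0,0,0,0,0,0],"turn":[0,0,0,0,0,0,0]}' | python3 inch.py 0.025 20; python3 - <<'E'
from h import *
from plant import bot
o,c,T=wrist(bot,"w7"); np.savez("w7.npz",T=T,**c); print(o["tool_pos"],o["ee_rot"])
E
```

```text
time_s: 17.85
tool_pos: [0.4439, -0.2504, 0.0195]
ee_rot: [179.9, -0.0, 42.5]
wrist_force: [1.0, -0.8, 0.3]
width: 0.0853
gripper_force: 0.0
time_s: 18.73
tool_pos: [0.4432, -0.25, 0.0191]
ee_rot: [180.0, -0.0, 42.5]
wrist_force: [-2.4, 0.2, 5.9]
width: 0.0346
gripper_force: 19.9
[ 0.44324809 -0.2500181   0.01912034] [ 1.79993585e+02 -1.85063386e-02  4.24996392e+01]
```

View pics/w7.png

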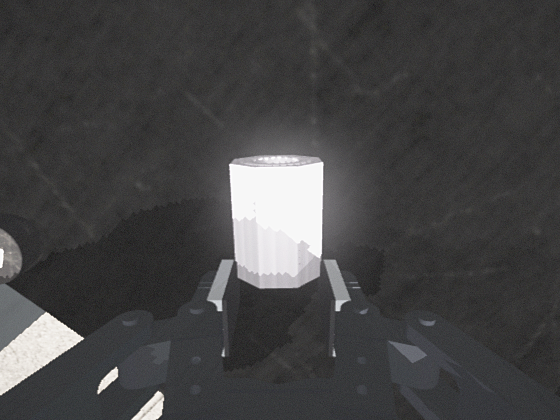

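The pads hold only the last few millimetres of the bush (its near end is at about row 285). Lifting.

Units first: shifts go in shares of 62.5 mm and turns go in units of 2 degrees. So -0.03 m is -0.48, -0.02 m is -0.32.

```bash
echo '{"dx":[0,0,0,0,0],"dy":[0,0,0,0,0],"dz":[-0.32,-0.48,0,0,0],"turn":[0,0,0,0,0]}' | python3 inch.py - 20; cat >> h.py <<'E'
def bushtilt(c):
    P=cloud(c,c["mount"]); m=(abs(P[...,1])<.006)&(P[...,0]>-.02)&(P[...,0]<.075)&(P[...,2]>-.05)&(P[...,2]<.06)
    q=P[m]; 
    for a in np.arange(-.02,.075,.005):
        s=q[(q[:,0]>=a)&(q[:,0]<a+.005)]
        if len(s)>5: print("x %.3f z %.4f n %d"%(a+.0025,np.median(s[:,2]),len(s)),end="; ")
    print()
E
python3 - <<'E'
from h import *
from plant import bot
o,c,T=wrist(bot,"w8"); np.savez("w8.npz",T=T,**c); print(o["tool_pos"],o["ee_rot"]); bushtilt(c); bushtilt(dict(np.load("w7.npz")))
E
```

```text
time_s: 19.4
tool_pos: [0.4417, -0.2493, 0.0672]
ee_rot: [-179.8, 0.1, 42.5]
wrist_force: [-0.7, -0.3, -1.7]
width: 0.0348
gripper_force: 20.3
[ 0.44171591 -0.24930847  0.06716066] [-1.79840605e+02  7.97294126e-02  4.25097029e+01]
x 0.003 z -0.0151 n 11; x 0.008 z -0.0155 n 354; x 0.013 z -0.0151 n 370; x 0.018 z -0.0147 n 382; x 0.023 z -0.0142 n 391; x 0.028 z -0.0137 n 407; x 0.033 z -0.0133 n 408; x 0.038 z -0.0128 n 415; x 0.043 z -0.0123 n 423; x 0.048 z -0.0119 n 440; x 0.053 z -0.0112 n 355; 
x -0.018 z 0.0202 n 187; x 0.003 z -0.0154 n 76; x 0.008 z -0.0156 n 344; x 0.013 z -0.0157 n 369; x 0.018 z -0.0156 n 372; x 0.023 z -0.0157 n 379; x 0.028 z -0.0157 n 403; x 0.033 z -0.0157 n 415; x 0.038 z -0.0157 n 411; x 0.043 z -0.0158 n 441; x 0.048 z -0.0157 n 484; x 0.053 z 0.0101 n 689; x 0.058 z 0.0204 n 296; x 0.063 z 0.0203 n 319; x 0.068 z 0.0204 n 302; x 0.073 z 0.0203 n 323;
```

```bash
cat > look.py <<'E'
from h import *
from plant import bot
o,c,T=wrist(bot); bushtilt(c)
E
echo '{"dx":[0,0],"dy":[0,0],"dz":[0,0],"turn":[0,0]}' | python3 inch.py 0.0345 20|tail -2; python3 look.py; echo '{"dx":[0,0],"dy":[0,0],"dz":[0,0],"turn":[0,0]}' | python3 inch.py 0.0348 20|tail -2; python3 look.py
```

```text
width: 0.0345
gripper_force: 20.3
x 0.003 z -0.0150 n 10; x 0.008 z -0.0156 n 349; x 0.013 z -0.0151 n 374; x 0.018 z -0.0146 n 384; x 0.023 z -0.0141 n 389; x 0.028 z -0.0137 n 403; x 0.033 z -0.0133 n 404; x 0.038 z -0.0128 n 419; x 0.043 z -0.0124 n 424; x 0.048 z -0.0119 n 431; x 0.053 z -0.0113 n 365; 
width: 0.035
gripper_force: 16.9
x 0.003 z -0.0153 n 9; x 0.008 z -0.0155 n 353; x 0.013 z -0.0151 n 375; x 0.018 z -0.0147 n 375; x 0.023 z -0.0142 n 390; x 0.028 z -0.0138 n 399; x 0.033 z -0.0132 n 417; x 0.038 z -0.0129 n 409; x 0.043 z -0.0124 n 430; x 0.048 z -0.0119 n 431; x 0.053 z -0.0112 n 364;
```

The opening limits the grip force, so I'll loosen it gradually and let the bush swing.

```bash
sed -i 's/bushtilt(c)$/bushtilt(c)/' look.py; echo '{"dx":[0,0],"dy":[0,0],"dz":[0,0],"turn":[0,0]}' | python3 inch.py 0.0351 20|tail -2; python3 look.py; echo '{"dx":[0,0],"dy":[0,0],"dz":[0,0],"turn":[0,0]}' | python3 inch.py 0.0353 20|tail -2; python3 look.py;
```

```text
width: 0.035
gripper_force: 12.4
x 0.008 z -0.0156 n 343; x 0.013 z -0.0152 n 376; x 0.018 z -0.0147 n 380; x 0.023 z -0.0142 n 393; x 0.028 z -0.0137 n 402; x 0.033 z -0.0132 n 411; x 0.038 z -0.0128 n 422; x 0.043 z -0.0123 n 426; x 0.048 z -0.0119 n 436; x 0.053 z -0.0111 n 358; 
width: 0.0353
gripper_force: 9.3
x -0.007 z 0.0110 n 53; x -0.002 z 0.0082 n 177; x 0.008 z -0.0107 n 83; x 0.013 z -0.0133 n 356; x 0.018 z -0.0102 n 449; x 0.023 z -0.0067 n 440; x 0.028 z -0.0032 n 406; x 0.033 z 0.0002 n 396; x 0.038 z 0.0037 n 381; x 0.043 z 0.0071 n 364; x 0.048 z 0.0105 n 344; x 0.053 z 0.0125 n 50;
```

```bash
echo '{"dx":[0,0],"dy":[0,0],"dz":[0,0],"turn":[0,0]}' | python3 inch.py 0.0353 20|tail -2; python3 look.py; echo '{"dx":[0],"dy":[0],"dz":[0],"turn":[0]}' | python3 inch.py 0.0354 20|tail -2; python3 look.py;
```

```text
width: 0.0352
gripper_force: 9.2
x -0.012 z 0.0130 n 10; x -0.007 z 0.0082 n 101; x -0.002 z 0.0077 n 247; x 0.008 z -0.0096 n 98; x 0.013 z -0.0126 n 321; x 0.018 z -0.0094 n 463; x 0.023 z -0.0052 n 441; x 0.028 z -0.0010 n 416; x 0.033 z 0.0031 n 398; x 0.038 z 0.0075 n 375; x 0.043 z 0.0118 n 351; x 0.048 z 0.0156 n 277; 
width: 0.0355
gripper_force: 7.9
x -0.012 z 0.0132 n 9; x -0.007 z 0.0083 n 103; x -0.002 z 0.0077 n 245; x 0.008 z -0.0097 n 100; x 0.013 z -0.0126 n 326; x 0.018 z -0.0096 n 465; x 0.023 z -0.0052 n 429; x 0.028 z -0.0011 n 420; x 0.033 z 0.0031 n 391; x 0.038 z 0.0073 n 376; x 0.043 z 0.0115 n 348; x 0.048 z 0.0154 n 287;
```

```bash
echo '{"dx":[0,0],"dy":[0,0],"dz":[0,0],"turn":[0,0]}' | python3 inch.py 0.0356 20|tail -2; python3 look.py; echo '{"dx":[0],"dy":[0],"dz":[0],"turn":[0]}' | python3 inch.py 0.0357 20|tail -2; python3 look.py;
```

```text
width: 0.0358
gripper_force: 5.1
x -0.018 z 0.0058 n 38; x -0.012 z 0.0043 n 174; x -0.007 z 0.0038 n 370; x -0.002 z 0.0112 n 387; x 0.008 z -0.0057 n 73; x 0.013 z -0.0072 n 271; x 0.018 z -0.0061 n 505; x 0.023 z 0.0042 n 523; x 0.028 z 0.0148 n 434; x 0.033 z 0.0256 n 369; x 0.038 z 0.0334 n 106; 
width: 0.0357
gripper_force: 3.8
x -0.018 z 0.0058 n 38; x -0.012 z 0.0042 n 173; x -0.007 z 0.0035 n 366; x -0.002 z 0.0113 n 394; x 0.008 z -0.0055 n 83; x 0.013 z -0.0072 n 260; x 0.018 z -0.0061 n 505; x 0.023 z 0.0036 n 518; x 0.028 z 0.0148 n 442; x 0.033 z 0.0260 n 371; x 0.038 z 0.0330 n 107;
```

It now hangs at about 65°. I'll firm up the grip a little, lower it to the bench, and press down with a small forward drag to bring it upright.

Scaled: 0.008 m is 0.128, 0.007 m is 0.112.

```bash
echo '{"dx":[0,0,0],"dy":[0,0,0],"dz":[0.128,0.112,0],"turn":[0,0,0]}' | python3 inch.py 0.0356 20; python3 look.py; echo '{"dx":[0.016,0.016,0.016,0],"dy":[0,0,0,0],"dz":[0.032,0.032,0.016,0],"turn":[0,0,0,0]}' | python3 inch.py 0.0356 20; python3 look.py;
```

```text
time_s: 21.98
tool_pos: [0.4421, -0.2495, 0.0526]
ee_rot: [-179.9, 0.1, 42.5]
wrist_force: [0.4, -0.4, -2.4]
width: 0.0358
gripper_force: 4.3
x -0.018 z 0.0059 n 33; x -0.012 z 0.0043 n 179; x -0.007 z 0.0038 n 382; x -0.002 z 0.0115 n 378; x 0.008 z -0.0057 n 77; x 0.013 z -0.0071 n 268; x 0.018 z -0.0061 n 510; x 0.023 z 0.0038 n 515; x 0.028 z 0.0146 n 443; x 0.033 z 0.0268 n 459; x 0.038 z 0.0533 n 286; x 0.043 z 0.0537 n 187; x 0.048 z 0.0536 n 201; x 0.053 z 0.0538 n 195; x 0.058 z 0.0538 n 204; x 0.063 z 0.0538 n 228; x 0.068 z 0.0538 n 229; x 0.073 z 0.0537 n 224; 
time_s: 22.52
tool_pos: [0.4454, -0.2478, 0.0486]
ee_rot: [-180.0, -0.0, 42.5]
wrist_force: [0.2, 0.3, -2.2]
width: 0.0358
gripper_force: 4.3
x -0.018 z 0.0059 n 36; x -0.012 z 0.0044 n 178; x -0.007 z 0.0038 n 373; x -0.002 z 0.0113 n 387; x 0.008 z -0.0056 n 79; x 0.013 z -0.0073 n 269; x 0.018 z -0.0060 n 503; x 0.023 z 0.0037 n 519; x 0.028 z 0.0147 n 438; x 0.033 z 0.0265 n 424; x 0.038 z 0.0495 n 301; x 0.043 z 0.0498 n 203; x 0.048 z 0.0498 n 213; x 0.053 z 0.0498 n 214; x 0.058 z 0.0498 n 222; x 0.063 z 0.0499 n 230; x 0.068 z 0.0498 n 229; x 0.073 z 0.0500 n 229;
```

Scaled: 0.002 m is 0.032, 0.001 m is 0.016.

```bash
echo '{"dx":[0.032,0.032,0.032,0],"dy":[0,0,0,0],"dz":[0.032,0.032,0.016,0],"turn":[0,0,0,0]}' | python3 inch.py 0.0355 20; python3 look.py; echo '{"dx":[0.032,0.032,0.032,0],"dy":[0,0,0,0],"dz":[0.016,0.016,0.016,0],"turn":[0,0,0,0]}' | python3 inch.py 0.0355 20; python3 look.py;
```

```text
time_s: 23.08
tool_pos: [0.4524, -0.2442, 0.0456]
ee_rot: [179.8, -0.2, 42.5]
wrist_force: [-0.5, 1.8, 7.2]
width: 0.0357
gripper_force: 8.6
x -0.018 z 0.0007 n 70; x -0.012 z -0.0005 n 216; x -0.007 z 0.0014 n 509; x -0.002 z 0.0125 n 401; x 0.008 z -0.0063 n 50; x 0.013 z -0.0073 n 285; x 0.018 z -0.0066 n 508; x 0.023 z 0.0075 n 622; x 0.028 z 0.0265 n 517; x 0.033 z 0.0466 n 255; x 0.038 z 0.0469 n 211; x 0.043 z 0.0469 n 211; x 0.048 z 0.0469 n 209; x 0.053 z 0.0469 n 227; x 0.058 z 0.0469 n 230; x 0.063 z 0.0470 n 225; x 0.068 z 0.0469 n 232; x 0.073 z 0.0471 n 230; 
time_s: 23.62
tool_pos: [0.4575, -0.2395, 0.0429]
ee_rot: [179.8, -0.2, 42.6]
wrist_force: [0.5, 2.4, 8.2]
width: 0.036
gripper_force: 10.3
x -0.018 z -0.0035 n 80; x -0.012 z -0.0040 n 243; x -0.007 z 0.0012 n 750; x -0.002 z 0.0172 n 312; x 0.008 z -0.0064 n 19; x 0.013 z -0.0071 n 280; x 0.018 z -0.0069 n 508; x 0.023 z 0.0179 n 917; x 0.028 z 0.0441 n 201; x 0.033 z 0.0442 n 210; x 0.038 z 0.0442 n 216; x 0.043 z 0.0443 n 210; x 0.048 z 0.0442 n 228; x 0.053 z 0.0443 n 215; x 0.058 z 0.0442 n 220; x 0.063 z 0.0443 n 227; x 0.068 z 0.0444 n 253; x 0.073 z 0.0443 n 231;
```

Scaled: 0.001 m is 0.016.

```bash
echo '{"dx":[0.016,0.016,0],"dy":[0,0,0],"dz":[0.016,0.016,0],"turn":[0,0,0]}' | python3 inch.py 0.0355 20; python3 look.py; echo '{"dx":[0,0,0,0,0,0,0,0,0,0],"dy":[0,0,0,0,0,0,0,0,0,0],"dz":[0,0,0,0,-0.48,-0.64,-0.48,0,0,0],"turn":[0,0,0,0,0,0,0,0,0,0]}' | python3 inch.py 0.085 20; cat > lookb.py <<'E'
from h import *
from plant import bot
import sys
o,c,T=wrist(bot,sys.argv[1]); np.savez(sys.argv[1]+".npz",T=T,**c); print(o["tool_pos"],o["ee_rot"])
P=cloud(c,T); r=.05
m=((np.hypot(P[...,0]-.463,P[...,1]+.228)<.06)&(P[...,2]>.041)&(P[...,2]<.06)).astype(np.uint8)
K,H=cv2.findContours(m,cv2.RETR_CCOMP,cv2.CHAIN_APPROX_NONE)
Rt=R.from_euler("xyz",o["ee_rot"],degrees=True).as_matrix()
for k in sorted(K,key=len)[::-1][:2]:
    p=ray(c,k[:,0],.048,T); cc,rr=circ(p); print("circ",cc,rr,"tool",(Rt.T@(np.r_[cc,0]-np.r_[o["tool_pos"][:2],0])).round(4))
    if len(k)>60:
        # flats: edge normals folded to 45 deg
        d=p[:,:2]-cc; a=np.degrees(np.arctan2(d[:,1],d[:,0])); rad=np.hypot(*d.T)
        best=max(np.arange(0,45,.5),key=lambda s:np.sum(rad*np.cos(np.radians(8*(a-s))))*-1)
        print("flat normals at yaw",best,"mod 45; radius range",rad.min(),rad.max())
q=P[m>0]; print("top z",np.median(q[:,2]))
E
python3 lookb.py w9
```

```text
time_s: 24.05
tool_pos: [0.4592, -0.2375, 0.0412]
ee_rot: [179.8, -0.3, 42.6]
wrist_force: [-0.7, 3.6, 10.6]
width: 0.0356
gripper_force: 11.2
x -0.018 z -0.0054 n 60; x -0.012 z -0.0058 n 260; x -0.007 z 0.0023 n 949; x -0.002 z 0.0156 n 197; x 0.008 z -0.0064 n 7; x 0.013 z -0.0073 n 266; x 0.018 z -0.0071 n 444; x 0.023 z 0.0186 n 953; x 0.028 z 0.0425 n 212; x 0.033 z 0.0426 n 207; x 0.038 z 0.0425 n 213; x 0.043 z 0.0426 n 228; x 0.048 z 0.0427 n 214; x 0.053 z 0.0426 n 224; x 0.058 z 0.0428 n 228; x 0.063 z 0.0427 n 228; x 0.068 z 0.0428 n 259; x 0.073 z 0.0427 n 239; 
time_s: 25.35
tool_pos: [0.4543, -0.2379, 0.1371]
ee_rot: [-179.8, 0.1, 42.5]
wrist_force: [-0.2, 0.0, 0.5]
width: 0.0853
gripper_force: 0.0
[ 0.45430929 -0.23790995  0.13711371] [-1.79836134e+02  8.97139358e-02  4.25032987e+01]
circ [ 0.4619193  -0.23251526] 0.018441531492452125 tool [ 0.0093  0.0012 -0.    ]
flat normals at yaw 42.0 mod 45; radius range 0.017514303100244145 0.01969053635468826
circ [ 0.46232645 -0.23224357] 0.008805969648578887 tool [ 0.0097  0.0012 -0.    ]
flat normals at yaw 0.0 mod 45; radius range 0.00813646204405343 0.009558179271813277
top z 0.04679568596614883
```

View pics/w9.png

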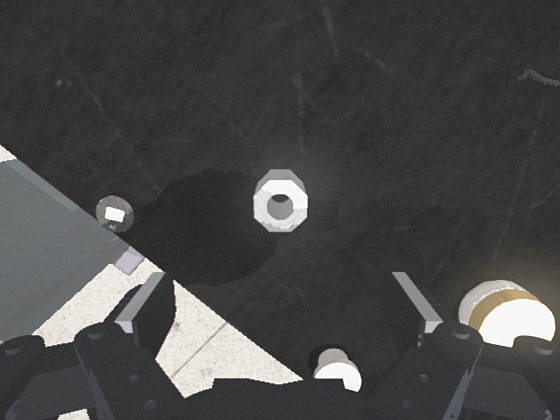

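The bush stands upright at (280,203), flats square to the tool. I'll take it from above.

```bash
echo '{"dx":[0.152,0,0,0,0,0,0],"dy":[0.0192,0,0,0,0,0,0],"dz":[0.32,0.48,0.48,0.32,0.208,0,0],"turn":[0,0,0,0,0,0,0]}' | python3 inch.py 0.085 60; echo '{"dx":[0,0,0,0,0,0,0],"dy":[0,0,0,0,0,0,0],"dz":[0,0,0,0,0,0,0],"turn":[0,0,0,0,0,0,0]}' | python3 inch.py 0.02 60;  echo '{"dx":[0,0,0,0,0],"dy":[0,0,0,0,0],"dz":[-0.48,-0.64,-0.64,0,0],"turn":[0,0,0,0,0]}' | python3 inch.py - 60; python3 - <<'E'
from h import *
from plant import bot
o,c,T=wrist(bot,"w10"); np.savez("w10.npz",T=T,**c); print(o["tool_pos"],o["ee_rot"]); held(c,.018,-.04,.0)
E
```

```text
time_s: 26.28
tool_pos: [0.464, -0.2333, 0.0262]
ee_rot: [179.9, -0.0, 42.5]
wrist_force: [-0.7, 0.7, 0.6]
width: 0.0853
gripper_force: 0.0
time_s: 27.15
tool_pos: [0.4641, -0.2331, 0.0264]
ee_rot: [179.9, -0.0, 42.5]
wrist_force: [-1.1, 0.1, 6.4]
width: 0.0349
gripper_force: 61.0
time_s: 27.78
tool_pos: [0.4622, -0.2323, 0.1344]
ee_rot: [-179.9, 0.1, 42.5]
wrist_force: [-0.2, 0.3, -2.4]
width: 0.0349
gripper_force: 60.5
[ 0.46218298 -0.23229591  0.1344143 ] [-1.79868995e+02  5.83669116e-02  4.25104058e+01]
plane slopes deg [-0.14  0.04] z0 -0.0204 3482
outer (array([ 1.22892671e-04, -1.70885665e-05]), np.float64(0.019895107723287404)) 408
hole (array([-8.17843365e-04, -6.15832777e-05]), np.float64(0.008804281817844359)) 141
hole (array([-0.01316458,  0.0105656 ]), np.float64(0.00042868816699290164)) 4
```

Scaled: 0.03 m is 0.48, 0.026 m is 0.416, -9.5 degrees is -4.75.

```bash
echo '{"dx":[0,0,0,0,0,0.48,0.48,0.48,0.48,0,0,0],"dy":[0,0,0,0,0,0.416,0.416,0.416,0.416,0,0,0],"dz":[0,0,0,0,0,0,0,0,0,0,0,0],"turn":[-4.75,-4.75,-4.75,-4.75,-4.75,0,0,0,0,0,0,0]}' | python3 inch.py - 60; python3 - <<'E'
from h import *
from plant import bot
o,c,T=wrist(bot,"w11"); np.savez("w11.npz",T=T,**c); print(o["tool_pos"],o["ee_rot"]); held(c,.018,-.04,.0)
P=cloud(c,T); m=(np.hypot(P[...,0]-.6328,P[...,1]+.022)<.02)&(P[...,2]>.066)&(P[...,2]<.072); v,u=np.where(m); print(u.mean(),v.mean()); tip(c,T,(u.mean(),v.mean()))
E
```

```text
time_s: 29.32
tool_pos: [0.5656, -0.1147, 0.1345]
ee_rot: [-179.8, 0.0, 89.8]
wrist_force: [1.1, -0.6, -2.8]
width: 0.0343
gripper_force: 60.5
[ 0.56563876 -0.11467976  0.13451991] [-1.79840102e+02  3.32260124e-02  8.98482136e+01]
plane slopes deg [-0.17 -0.11] z0 -0.0205 3463
outer (array([ 0.00015249, -0.0001083 ]), np.float64(0.019854443329506533)) 402
hole (array([-0.00067199, -0.00012994]), np.float64(0.008782397239775964)) 130
hole (array([-0.01727693, -0.00024755]), np.float64(0.00043462319294185637)) 4
398.76146788990826 71.1559633027523
tip [398.79661017  71.14689266] 177 (array([ 0.63190988, -0.02303243]), np.float64(0.0037387379300287756)) [[ 0.63190231 -0.0230135   0.068     ]]
```

```bash
echo '{"dx":[0.48,0.48,0.32,0.208,0,0,0],"dy":[0.32,0.32,0.24,0.192,0,0,0],"dz":[0,0,0,0,0,0,0],"turn":[0,0,0,0,0,0,0]}' | python3 inch.py - 60
```

```text
time_s: 30.25
tool_pos: [0.6336, -0.022, 0.1355]
ee_rot: [-180.0, 0.1, 89.9]
wrist_force: [-0.2, 0.1, -1.3]
width: 0.0348
gripper_force: 60.5
```

Scaled: -0.0008 m is -0.0128, 0.015 m is 0.24.

```bash
echo '{"dx":[0,0,0,0,0],"dy":[-0.0128,0,0,0,0],"dz":[0.24,0.24,0.128,0,0],"turn":[0,0,0,0,0]}' | python3 inch.py - 60;echo '{"dx":[0,0,0],"dy":[0,0,0],"dz":[0.08,0.08,0],"turn":[0,0,0]}' | python3 inch.py - 60
```

```text
time_s: 30.88
tool_pos: [0.634, -0.0199, 0.0979]
ee_rot: [180.0, -0.0, 90.0]
wrist_force: [-0.4, 0.4, -1.5]
width: 0.0348
gripper_force: 60.5
time_s: 31.25
tool_pos: [0.633, -0.0199, 0.087]
ee_rot: [-179.9, 0.0, 90.0]
wrist_force: [-0.0, 0.6, -2.7]
width: 0.0349
gripper_force: 60.5
```

Scaled: -0.0017 m is -0.0272, -0.0003 m is -0.0048.

```bash
echo '{"dx":[-0.0272,0,0],"dy":[-0.0048,0,0],"dz":[0,0,0],"turn":[0,0,0]}' | python3 inch.py - 60;echo '{"dx":[0,0,0],"dy":[0,0,0],"dz":[0.064,0.064,0],"turn":[0,0,0]}' | python3 inch.py - 60
```

```text
time_s: 31.62
tool_pos: [0.6334, -0.0218, 0.0879]
ee_rot: [180.0, -0.0, 90.0]
wrist_force: [0.4, -0.0, -0.9]
width: 0.0347
gripper_force: 60.5
time_s: 32.0
tool_pos: [0.6326, -0.0216, 0.0789]
ee_rot: [-179.9, -0.0, 90.0]
wrist_force: [0.8, 1.0, -1.4]
width: 0.0345
gripper_force: 60.5
```

Threading freely, with the bottom at about 52 mm. Next I go down to just above 42 mm (TCP about 0.069).

```bash
echo '{"dx":[0,0,0,0,0],"dy":[0,0,0,0,0],"dz":[0.064,0.064,0.016,0,0],"turn":[0,0,0,0,0]}' | python3 inch.py - 60;echo '{"dx":[0,0],"dy":[0,0],"dz":[0.016,0],"turn":[0,0]}' | python3 inch.py - 60
```

```text
time_s: 32.62
tool_pos: [0.6334, -0.0216, 0.0708]
ee_rot: [180.0, -0.0, 90.0]
wrist_force: [0.0, 0.4, -1.3]
width: 0.0346
gripper_force: 60.5
time_s: 32.88
tool_pos: [0.6332, -0.0216, 0.0697]
ee_rot: [-180.0, -0.0, 90.0]
wrist_force: [0.1, 0.6, -2.4]
width: 0.0347
gripper_force: 60.5
```

```bash
echo '{"dx":[0,0,0,0,0,0,0,0,0,0],"dy":[0,0,0,0,0,0,0,0,0,0],"dz":[0,0,0,0,-0.48,-0.64,-0.64,0,0,0],"turn":[0,0,0,0,0,0,0,0,0,0]}' | python3 inch.py 0.085 60; python3 - <<'E'
from h import *
from plant import bot
o,c,T=wrist(bot,"w12"); print(o["tool_pos"],o["wrist_force"])
P=cloud(c,T); m=(np.hypot(P[...,0]-.633,P[...,1]+.022)<.03)&(P[...,2]>.078)&(P[...,2]<.11); q=P[m]
A=np.c_[q[:,:2]-[.633,-.022],np.ones(len(q))]; k=np.ones(len(q),bool)
for _ in range(6): s=np.linalg.lstsq(A[k],q[k,2],rcond=None)[0]; k=abs(q[:,2]-A@s)<.002
print("bush top",np.degrees(s[:2]),s[2],k.sum())
a=bot.camera("side"); b=bot.camera("scene")["frame"]
im=np.hstack([cv2.resize(c["frame"],(400,300)),cv2.resize(a["frame"][190:310,90:250],(400,300))]); cv2.imwrite("pics/end.png",im[:,:,::-1])
P=cloud(a)
for n,x,y,z,r in(("pot",.508,-.443,.035,.031),("anv",.374,-.377,.028,.02),("spec",.362,-.146,.016,.015)):
    q=P[(np.hypot(P[...,0]-x,P[...,1]-y)<.05)&(P[...,2]>z-.005)&(P[...,2]<z+.006)]; print(n,q.mean(0).round(4),len(q))
E
```

```text
time_s: 34.12
tool_pos: [0.6319, -0.0216, 0.1778]
ee_rot: [-179.8, 0.0, 90.0]
wrist_force: [0.3, -1.2, 0.4]
width: 0.085
gripper_force: 0.0
[ 0.63189209 -0.02160339  0.17780598] [ 0.32023838 -1.16345543  0.44147674]
bush top [ 0.16965742 -0.03114359] 0.08893170285194432 1703
pot [ 0.5071 -0.4402  0.0338] 224
anv [ 0.3733 -0.3752  0.0269] 148
spec [ 0.3615 -0.1445  0.015 ] 165
```

View pics/end.png

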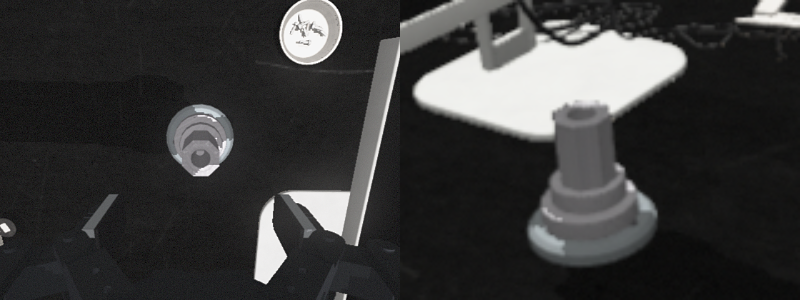

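The stack is complete and level. The bush top reads 88.9 mm, which is 90 mm with the known −1 mm bias. In the right-hand view it sits around (585,190): base, large ring, medium ring, bush. The bystanders have not moved and the gripper is clear.

```bash
python3 -c "
from plant import bot
print(bot.hand_in())"
```

```text
the job is handed in; nothing more can be done
None
```

I built the stack on the spindle (large ring, medium ring, then the bush, which I first stood upright and let go of), left the bystanders where they stood, and handed the job in at about 34 s; the final check showed it level and home, but no verdict was returned.

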